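# Slip the crimping ferrules onto their hose fittings

### The arm

A 6-joint arm with a two-finger parallel gripper is mounted at the origin on the work surface. World frame = base frame: x ahead of the robot, y to its left, z up, the work surface at z = 0. Lengths are in m, angles in degrees, forces in N, time in s.
With the tool pointing down it reaches from about 0.35 to 0.875 m from the base axis. Payload 4.2 kg.
Tool frame: the origin (TCP) lies midway between the tips of the shut fingers; the grasp point (between the pads) lies 19 mm behind it; z points along the fingers, y is the line along which they close (so a half turn about z gives the same grasp; the last joint's range is limited). The gripper opens to 87 mm and grips with 3 to 60 N. Pads are 19 mm wide; open, the fingers measure 117 mm over their backs; the gripper's body (75 mm by 190 mm) begins 51 mm behind the grasp point.
Start: joints at [85.405, 22.042, 0.453, 0, -68.411, -14.817], TCP at [0.208, 0.589, 0.223] pointing down, gripper open.
Joint ranges: [-179.83, 179.83], [-69.29, 118.12], [-61.27, 80.66], [-181.25, 117.63], [-171.15, -9.14], [-177.46, 177.46]. Speed limits (degrees/s): [159.86, 159.86, 180, 180, 180, 180].

### API

Orientations are given as [roll, pitch, yaw] about the fixed x, y, z axes, in that order (R = Rz(yaw) Ry(pitch) Rx(roll)).
In Python, from workcell import env gives the robot as it stands. The module is installed in compiled form; this text tells all that it offers. Calls block until the motion is done:
- env.goto(position, orientation): joint-space move of the TCP to a pose.
- env.move_straight(position, rotation=None, rate=0.15, force_limit=None): straight line of the TCP; rotation=None keeps the orientation; rate is the mean speed in m/s. With force_limit (N) it stops when the force on the tool has changed by that much, and returns True; else False.
- env.set_joints(angles): joint-space move.
- env.gripper_to(opening, grasp_force=None): opening from 0.0 (shut) to 1.0 (fully open); grasp_force is the grip in N (None keeps the last); returns when the fingers have stopped.
- env.dwell(seconds).
- env.inverse_kinematics(position, orientation): joint angles nearest the present ones, or None.
- env.read_state(): the state.
- env.grab_frame(name): name is "side" or "top" or "wrist"; returns a dict with "image" (400x640x3 uint8, blue, green, red), "fx", "fy", "cx", "cy" (pixels), "position" and "orientation" of the camera in the world. Camera axes: x right, y up, looking along -z (the intrinsics and any distortion apply to the point x, -y, -z); pixel columns grow to the right and rows downward; lengths in m; the calibration is good to about 2 mm. A picture is of the moment at which its call begins. There is no depth.
A pose or a line that the arm cannot do raises env.Unreachable and nothing moves.
- env.close_job(): hands the job in; it is judged then, once.
Trained networks look in a picture, given as the dict that the camera call returned (one of the last four; its "shot" number tells which), for a name from the list of things; names that differ only in an ending like _2 or _b are one class to them, and where a whole thing is asked for, a point or a joint stands for the part that bears it (a point fixed in the world has none). Each returns a list of dicts, best first, with "score" (0 to 1); they miss things now and then, are a little off and sometimes report something else, mostly with a low value. They report only what shows in the picture. A call takes as long as a camera call. They do not tell look-alikes from the thing itself.
- env.search_frame(picture, thing): "xyz" ([x, y, z] in m, in world coordinates, good to about 4 mm: the middle of the surface that is visible of it).
- env.trace(picture, thing): "mask" (400x640 bool, what is visible of it).
The state is a dict: "clock": time; "joint_positions": joint angles; "qvel": joint speeds; "joint_torque": joint torques, N m; "position": TCP position; "tool_rot": TCP orientation; "force": force on the tool from outside, world axes, zero at the start; "wrist_torque": the same for the moment, N m; "opening": opening from 0.0 (shut) to 1.0 (fully open); "finger_force": force on a finger pad.
Only numpy, scipy, OpenCV 4.12 (cv2) and the standard library are available. Lean on these libraries where they do the work, as an engineer would, in place of code of your own. Each camera call takes 0.05 s, during which the arm holds its last target. There are 200 camera calls.

### The job

Get the four hose fittings on the bench ready for the crimper: slip each of the four loose round ferrules over the upright barbed tail of the fitting of its own size and finish, lowering it (do not drop it) until it sits squarely on that fitting's collar. Leave the fittings standing where they are, and do not disturb the elbow and the loose hexagon nut that stand among them.

Things in the scene. Friction and masses are not known exactly. Their poses are not given: they have to be found in the camera images.
- ferrule_small: smallest loose crimping ferrule, a plain round sleeve open at both ends, bright zinc-plated steel (silver), standing upright: 28 mm outside diameter, 22 mm bore, 36 mm high, about 70 g. Origin: centre of its lower end; z runs up its axis. It belongs on fitting_small.
- fitting_small: smallest hose fitting, bright zinc-plated steel (silver), standing loose on its hexagon nut (27 mm across flats, 20 mm high), tail up. Then a round collar, 25 mm diameter, its top 26 mm above the bench; then the barbed tail, 13 mm diameter, 40 mm long; 66 mm high overall, 130 g. Origin: centre of its underside, z up the tail. Its ferrule rests on the collar.
- ferrule_medium: second smallest loose crimping ferrule, a plain round sleeve open at both ends, brass (gold-coloured), standing upright: 36 mm outside diameter, 30 mm bore, 42 mm high, about 110 g. Origin: centre of its lower end; z runs up its axis. It belongs on fitting_medium.
- fitting_medium: second smallest hose fitting, brass (gold-coloured), standing loose on its hexagon nut (36 mm across flats, 22 mm high), tail up. Then a round collar, 33 mm diameter, its top 28 mm above the bench; then the barbed tail, 19 mm diameter, 46 mm long; 74 mm high overall, 240 g. Origin: centre of its underside, z up the tail. Its ferrule rests on the collar.
- ferrule_large: second largest loose crimping ferrule, a plain round sleeve open at both ends, black-phosphated steel (black), standing upright: 45 mm outside diameter, 38 mm bore, 48 mm high, about 180 g. Origin: centre of its lower end; z runs up its axis. It belongs on fitting_large.
- fitting_large: second largest hose fitting, black-phosphated steel (black), standing loose on its hexagon nut (46 mm across flats, 24 mm high), tail up. Then a round collar, 41 mm diameter, its top 30 mm above the bench; then the barbed tail, 25 mm diameter, 52 mm long; 82 mm high overall, 420 g. Origin: centre of its underside, z up the tail. Its ferrule rests on the collar.
- ferrule_xlarge: largest loose crimping ferrule, a plain round sleeve open at both ends, bright zinc-plated steel (silver), standing upright: 55 mm outside diameter, 47 mm bore, 52 mm high, about 280 g. Origin: centre of its lower end; z runs up its axis. It belongs on fitting_xlarge.
- fitting_xlarge: largest hose fitting, bright zinc-plated steel (silver), standing loose on its hexagon nut (55 mm across flats, 26 mm high), tail up. Then a round collar, 51 mm diameter, its top 32 mm above the bench; then the barbed tail, 32 mm diameter, 58 mm long; 90 mm high overall, 650 g. Origin: centre of its underside, z up the tail. Its ferrule rests on the collar.
- flange_elbow: bystander: a silver elbow fitting standing on its round flange (54 mm diameter), its 22 mm pipe rising and bending over towards the body's +x, 80 mm high, reaching 46 mm sideways from the origin. Origin: centre of the flange's underside. Not to be moved.
- loose_nut: bystander: a loose dull-yellow hexagon nut lying flat, 46 mm across flats, 24 mm high, 32 mm hole. Origin: centre of its underside. Not to be moved.
Not all that is in view belongs to the job. What is shaped like the ferrule_xlarge but blue, purple or turquoise is not meant.

How it is judged:
By the outcome, as a careful person would: the job done as asked, in the order asked, and still so for the second after the job is handed in, with the robot touching nothing.
It also fails if it takes over 102 s, if anything falls off the work surface, if the arm or the gripper's body presses on something with over 40 N, if the wrist force passes 120 N, or if a joint passes its speed limit or range.

## Working session

There is one attempt and no reset: what is moved stays moved. The work goes in short steps, each a Python script; the robot and the scene stay as the last script left them, time stands still between calls to the robot, and variables do not carry over. Pictures are saved under pics/ and viewed, at most 14 in all, crops included, and the job is handed in when it is done.

```bash
mkdir -p pics; python3 - <<'E'
from workcell import env
import cv2
for n in("top","side"):
    p=env.grab_frame(n);cv2.imwrite(f"pics/{n}0.png",p["image"]);print(n,p["fx"],p["fy"],p["cx"],p["cy"],p["position"],p["orientation"],p.keys())
    for t in ["ferrule_small","ferrule_medium","ferrule_large","ferrule_xlarge","fitting_small","fitting_medium","fitting_large","fitting_xlarge","flange_elbow","loose_nut"]:
        print(t,[(d["score"].__round__(2),[round(float(v),3) for v in d["xyz"]]) for d in env.search_frame(p,t)][:4])
s=env.read_state();print(s["clock"],s["position"],s["tool_rot"])
E
```

```text
top 363.5590330601938 363.5590330601938 313.9101604375766 197.707698908571 [0.41548179 0.01779569 0.83372204] [  8.68759801  -0.60694765 -90.93215463] dict_keys(['image', 'fx', 'fy', 'cx', 'cy', 'position', 'orientation', 'shot'])
ferrule_small []
ferrule_medium [(0.4, [0.471, -0.068, 0.037])]
ferrule_large [(0.73, [0.585, -0.075, 0.034]), (0.17, [0.599, 0.108, 0.044])]
ferrule_xlarge [(0.94, [0.539, 0.353, 0.034]), (0.69, [0.701, 0.266, 0.036]), (0.57, [0.595, 0.11, 0.041]), (0.57, [0.689, 0.151, 0.034])]
fitting_small [(0.54, [0.465, 0.315, 0.027])]
fitting_medium [(0.68, [0.443, -0.168, 0.026])]
fitting_large [(0.6, [0.479, -0.296, 0.031])]
fitting_xlarge [(0.88, [0.599, -0.252, 0.029])]
flange_elbow [(0.72, [0.451, 0.195, 0.021])]
loose_nut [(0.59, [0.611, 0.285, 0.028])]
side 407.76775956548295 407.76775956548295 322.0832854126362 197.26323453087795 [0.33397748 0.69448749 0.58805842] [  51.19642413   -1.09415906 -162.64085529] dict_keys(['image', 'fx', 'fy', 'cx', 'cy', 'position', 'orientation', 'shot'])
ferrule_small [(0.71, [0.445, 0.073, 0.02]), (0.4, [0.467, -0.051, 0.03])]
ferrule_medium [(0.73, [0.466, -0.051, 0.029])]
ferrule_large [(0.61, [0.583, -0.066, 0.032])]
ferrule_xlarge [(0.89, [0.681, 0.161, 0.033]), (0.87, [0.697, 0.265, 0.036]), (0.82, [0.543, 0.351, 0.029]), (0.81, [0.586, 0.12, 0.034])]
fitting_small [(0.67, [0.456, 0.327, 0.029])]
fitting_medium [(0.74, [0.441, -0.172, 0.025])]
fitting_large [(0.68, [0.474, -0.298, 0.031])]
fitting_xlarge [(0.57, [0.596, -0.251, 0.032])]
flange_elbow [(0.89, [0.456, 0.205, 0.017])]
loose_nut [(0.73, [0.608, 0.292, 0.016])]
1.1 [0.20769056 0.58946737 0.22255716] [-1.79999673e+02 -1.41528872e-04 -1.94089004e+01]
```

View pics/top0.png

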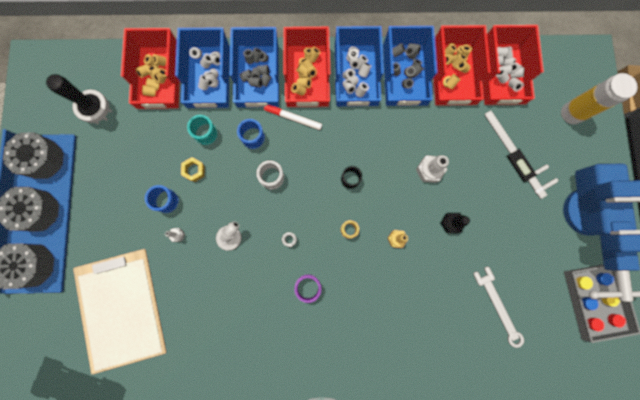

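View pics/side0.png

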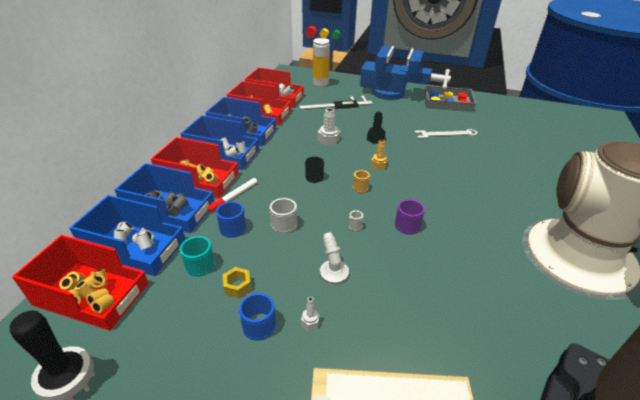

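```bash
cat > h.py <<'E'
from workcell import env
import numpy as np, cv2
from scipy.spatial.transform import Rotation as R
from scipy.optimize import minimize
S=["small","medium","large","xlarge"]
FER=dict(small=(28,36),medium=(36,42),large=(45,48),xlarge=(55,52))
# hex across flats, hex h, collar d, collar top, tail d, height
FIT=dict(small=(27,20,25,26,13,66),medium=(36,22,33,28,19,74),large=(46,24,41,30,25,82),xlarge=(55,26,51,32,32,90))
G0=dict(ferrule_small=(.445,.071),ferrule_medium=(.467,-.059),ferrule_large=(.584,-.070),ferrule_xlarge=(.59,.115),
 fitting_small=(.460,.320),fitting_medium=(.441,-.170),fitting_large=(.475,-.297),fitting_xlarge=(.597,-.252))
def segs(n):
    k,s=n.split("_")
    if k=="ferrule": d,h=FER[s]; return [(d/2e3,0,h/1e3)]
    a,h,c,ct,t,H=FIT[s]
    return [(a*.525/1e3,0,h/1e3),(c/2e3,h/1e3,ct/1e3),(t/2e3,ct/1e3,H/1e3)]
def proj(p,X):
    q=(np.atleast_2d(X)-p["position"])@R.from_euler("xyz",p["orientation"],degrees=True).as_matrix()
    return np.c_[p["cx"]+p["fx"]*q[:,0]/-q[:,2], p["cy"]+p["fy"]*q[:,1]/q[:,2]]
T=np.linspace(0,2*np.pi,48,endpoint=False)
def render(p,n,xy,z0=0):
    m=np.zeros((1600,2560),np.uint8)
    for r,a,b in segs(n):
        P=np.vstack([np.c_[xy[0]+r*np.cos(T),xy[1]+r*np.sin(T),np.full(48,z+z0)] for z in(a,b)])
        h=cv2.convexHull((proj(p,P)*4+1.5).astype(np.float32)).round().astype(np.int32)
        cv2.fillConvexPoly(m,h,255)
    return cv2.resize(m,(640,400),interpolation=cv2.INTER_AREA)/255.
def fit(p,n,g,z0=0):
    """best (x,y) of thing n near g in picture p, with its overlap; None if not found"""
    c=proj(p,[*g,.03+z0])[0]; best=None
    for d in env.trace(p,n):
        m=d["mask"].astype(float)
        v,u=np.nonzero(m)
        if len(u)<20: continue
        e=np.hypot(*(np.array([u.mean(),v.mean()])-c))
        if best is None or e<best[0]: best=(e,m,d["score"])
    if best is None: return None
    m=best[1]
    def cost(x):
        r=render(p,n,x,z0); return 1-np.minimum(r,m).sum()/np.maximum(r,m).sum()
    g=np.array(g,float)
    o=minimize(cost,g,method="Nelder-Mead",options=dict(initial_simplex=[g,g+[.008,0],g+[0,.008]],xatol=2e-4,fatol=1e-4))
    return o.x.round(4),round(1-o.fun,2),round(best[0])
E
python3 - <<'E'
from h import *
for c in("top","side"):
    p=env.grab_frame(c)
    for n in G0: print(c,n,fit(p,n,G0[n]))
for x,y in((.5,-.2),):
    env.goto([x,y,.36],[180,0,0]); p=env.grab_frame("wrist"); print(p["position"],p["orientation"],p["fx"],env.read_state()["clock"]); cv2.imwrite("pics/w1.png",p["image"])
    for n in G0:
        u=proj(p,[*G0[n],.03])[0]
        if 20<u[0]<620 and 20<u[1]<380: print(n,fit(p,n,G0[n]))
E
```

```text
top ferrule_small (array([0.4477, 0.0652]), np.float64(0.47), 3)
top ferrule_medium (array([ 0.4677, -0.0686]), np.float64(0.47), 4)
top ferrule_large (array([ 0.5856, -0.0761]), np.float64(0.56), 3)
top ferrule_xlarge (array([0.5921, 0.1063]), np.float64(0.62), 4)
top fitting_small (array([0.4625, 0.3187]), np.float64(0.85), 3)
top fitting_medium (array([ 0.4453, -0.1763]), np.float64(0.87), 2)
top fitting_large (array([ 0.4808, -0.3063]), np.float64(0.88), 3)
top fitting_xlarge (array([ 0.6037, -0.2618]), np.float64(0.91), 5)
side ferrule_small (array([0.4447, 0.0657]), np.float64(0.94), 3)
side ferrule_medium (array([ 0.4653, -0.0692]), np.float64(0.92), 2)
side ferrule_large (array([ 0.5819, -0.0745]), np.float64(0.94), 2)
side ferrule_xlarge (array([0.591 , 0.1079]), np.float64(0.96), 1)
side fitting_small (array([0.4601, 0.3196]), np.float64(0.86), 3)
side fitting_medium (array([ 0.4426, -0.1769]), np.float64(0.87), 0)
side fitting_large (array([ 0.4764, -0.3038]), np.float64(0.88), 1)
side fitting_xlarge (array([ 0.6012, -0.2584]), np.float64(0.86), 2)
[ 0.58276606 -0.19939363  0.52227563] [-1.72631052e+01  4.36373841e-02 -8.99037049e+01] 347.3622083319856 5.0417
ferrule_small (array([0.4484, 0.0654]), np.float64(0.94), 8)
ferrule_medium (array([ 0.4683, -0.0691]), np.float64(0.8), 8)
ferrule_large (array([ 0.5859, -0.0765]), np.float64(0.61), 4)
ferrule_xlarge (array([0.593 , 0.1061]), np.float64(0.87), 6)
fitting_medium (array([ 0.4471, -0.1771]), np.float64(0.89), 8)
fitting_large None
fitting_xlarge (array([ 0.6053, -0.2638]), np.float64(0.92), 11)
```

```bash
python3 - <<'E'
import cv2
a=cv2.imread("pics/side0.png")[140:340,170:437]
cv2.imwrite("pics/c1.png",cv2.resize(a,None,fx=2.9,fy=2.9,interpolation=cv2.INTER_CUBIC))
E
```

```text
(no output)
```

View pics/c1.png

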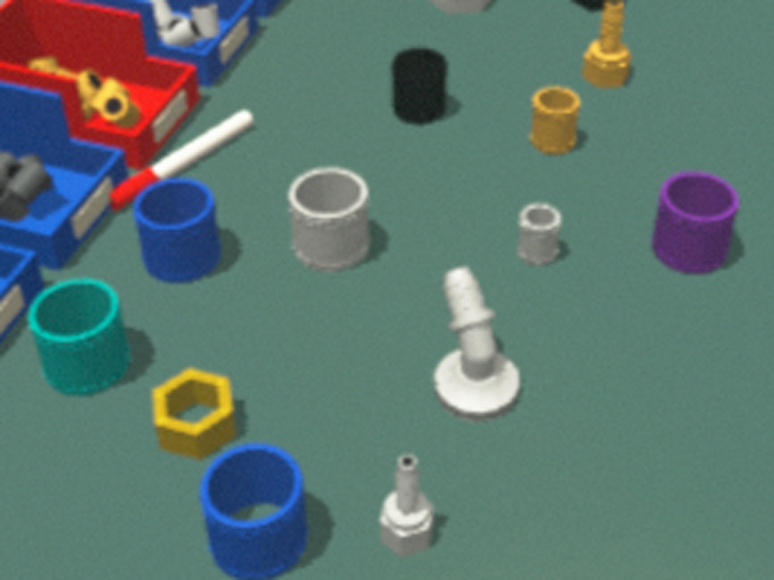

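View pics/w1.png

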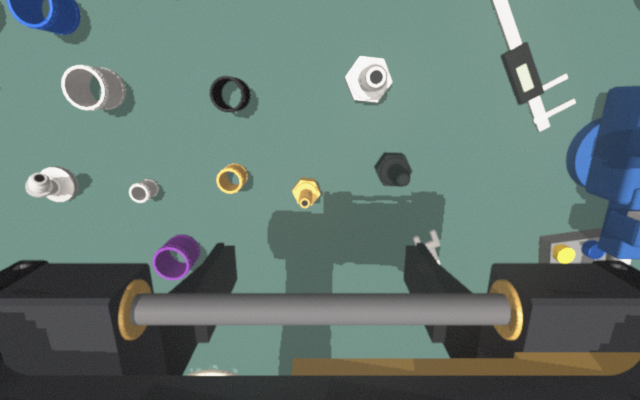

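Candidates for ferrule_xlarge (top picture): silver (270,175), teal (201,129), blue (250,133) and (160,198), purple (308,289). Only the silver one is bright zinc, and the crop confirms it. I'm starting with the small ferrule and will check it while hovering.

```bash
cat >> h.py <<'E'
POS=dict(ferrule_small=(.4469,.0654),ferrule_medium=(.4671,-.0690),ferrule_large=(.5845,-.0757),ferrule_xlarge=(.5920,.1068),
 fitting_small=(.4613,.3191),fitting_medium=(.4450,-.1768),fitting_large=(.4790,-.3053),fitting_xlarge=(.6034,-.2613))
GZ=dict(small=.026,medium=.032,large=.036,xlarge=.040)  # grasp height on ferrule
OFF=.019
def pick(s,yaw):
    x,y=POS["ferrule_"+s]; z=GZ[s]-OFF; o=[180,0,yaw]
    env.gripper_to(1.0)
    env.goto([x,y,z+.09],o)
    env.move_straight([x,y,z],rate=.12,force_limit=8)
    env.gripper_to(0.0,25)
    st=env.read_state(); print("grip",round(st["opening"]*87,1),FER[s][0],round(st["finger_force"] if np.isscalar(st["finger_force"]) else max(st["finger_force"]),1))
    env.move_straight([x,y,z+.16],rate=.2)
def hover(s,yaw,h=.02,d=(0,0)):
    x,y=np.add(POS["fitting_"+s],d); zt=GZ[s]-OFF+FIT[s][3]/1e3; H=FIT[s][5]/1e3-FIT[s][3]/1e3
    env.goto([x,y,zt+H+h],[180,0,yaw]); return FIT[s][5]/1e3+h
def check(s,z0,cams=("top","side")):
    xy=env.read_state()["position"][:2]
    for c in cams:
        p=env.grab_frame(c); f=fit(p,"ferrule_"+s,xy,z0); print(c,"tcp",xy.round(4),"ferrule",f,"fitting",fit(p,"fitting_"+s,POS["fitting_"+s]))
        cv2.imwrite(f"pics/hov_{s}_{c}.png",p["image"])
def place(s,d=(0,0)):
    x,y=np.add(POS["fitting_"+s],d); zt=GZ[s]-OFF+FIT[s][3]/1e3
    cur=env.read_state()["position"]
    if np.hypot(*(cur[:2]-[x,y]))>3e-4: env.move_straight([x,y,cur[2]],rate=.05)
    a=env.move_straight([x,y,zt+.006],rate=.1,force_limit=6)
    b=env.move_straight([x,y,zt-.004],rate=.015,force_limit=3)
    st=env.read_state(); print("down",a,b,"dz mm",round((st["position"][2]-zt)*1e3,2),"F",np.round(st["force"],1))
    return zt
def release(s):
    env.gripper_to((FER[s][0]+18)/87.)
    c=env.read_state()["position"]; env.move_straight([c[0],c[1],c[2]+.1],rate=.2); print("t",env.read_state()["clock"])
E
python3 - <<'E'
from h import *
pick("small",90); z=hover("small",90); check("small",z); print(env.read_state()["clock"])
E
```

```text
grip 27.5 28 25.0
top tcp [0.4612 0.3181] ferrule (array([0.4616, 0.3162]), np.float64(0.47), 5) fitting (array([0.4628, 0.3172]), np.float64(0.8), 4)
side tcp [0.4612 0.3181] ferrule (array([0.4616, 0.3184]), np.float64(0.77), 6) fitting (array([0.4599, 0.3199]), np.float64(0.91), 4)
11.2083
```

```bash
python3 - <<'E'
from h import *
place("small",(0,.0012)); p=env.grab_frame("side"); a=p["image"]
cv2.imwrite("pics/s_small.png",cv2.resize(a[230:380,210:410],None,fx=4,fy=4,interpolation=cv2.INTER_CUBIC))
E
```

```text
down False True dz mm -0.09 F [-1.4 -0.4  4.4]
```

View pics/s_small.png

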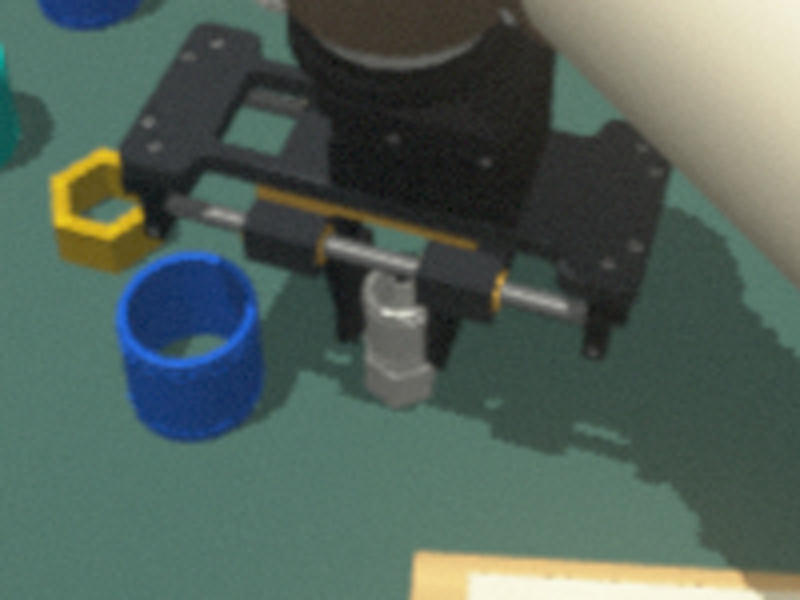

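The small ferrule sits on the collar (at about (395,330) in the crop, contact at the expected height). I'll release it and move on to the medium one.

```bash
python3 - <<'E'
from h import *
release("small"); c=env.read_state()["position"]; env.move_straight([c[0],c[1],.25],rate=.25)
env.goto([.467,-.02,.25],[180,0,0])
p=env.grab_frame("side"); print(fit(p,"ferrule_small",POS["fitting_small"],.026))
pick("medium",0); z=hover("medium",0); check("medium",z); print(env.read_state()["clock"])
E
```

```text
t 14.0083
(array([0.4596, 0.3209]), np.float64(0.81), 7)
grip 36.0 36 25.0
top tcp [ 0.4442 -0.1774] ferrule None fitting None
side tcp [ 0.4442 -0.1774] ferrule None fitting (array([ 0.4419, -0.1739]), np.float64(0.86), 2)
21.2583
```

```bash
python3 - <<'E'
from h import *
a=cv2.imread("pics/hov_medium_side.png")[60:210,280:480]; b=cv2.imread("pics/hov_medium_top.png")[160:310,300:500]
cv2.imwrite("pics/hm.png",cv2.resize(np.hstack([a,b]),None,fx=2,fy=2,interpolation=cv2.INTER_CUBIC))
w=env.grab_frame("wrist"); cv2.imwrite("pics/wm.png",w["image"])
print([d["score"] for d in env.trace(w,"ferrule_medium")],fit(w,"ferrule_medium",(.4442,-.1774),.094),fit(w,"fitting_medium",POS["fitting_medium"]))
E
```

```text
[0.92] (array([ 0.4491, -0.1758]), np.float64(0.63), 21) (array([ 0.4469, -0.1779]), np.float64(0.67), 11)
```

View pics/hm.png

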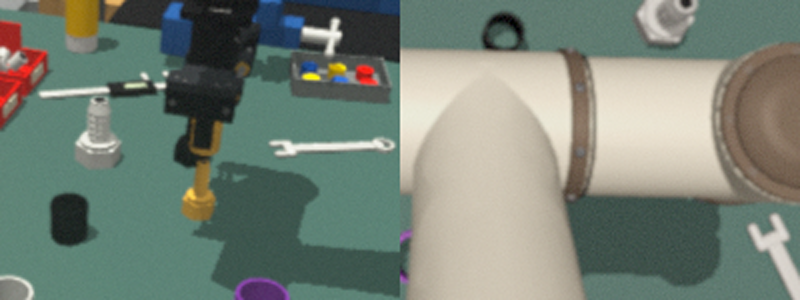

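View pics/wm.png

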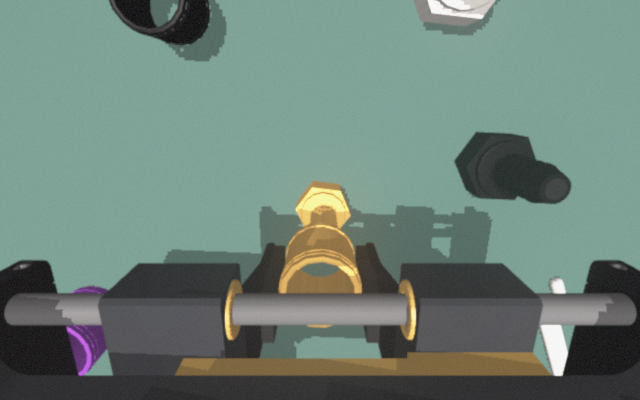

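Medium ferrule hovers above its tail (wrist picture, ferrule at (320,270), fitting at (322,205)), aligned within about 2 mm; I'll lower it, then bring the large one to its hover.

```bash
python3 - <<'E'
from h import *
zt=place("medium",(.0005,.0003))
if abs(env.read_state()["position"][2]-zt)<.002:
    release("medium"); c=env.read_state()["position"]; env.move_straight([c[0],c[1],.23],rate=.25)
    pick("large",0)
    p=env.grab_frame("side"); print(fit(p,"ferrule_medium",POS["fitting_medium"],.028))
    z=hover("large",0); w=env.grab_frame("wrist"); cv2.imwrite("pics/wl.png",w["image"])
    print(env.read_state()["position"],fit(w,"ferrule_large",POS["fitting_large"],z),fit(w,"fitting_large",POS["fitting_large"])); check("large",z,("side",)); print(env.read_state()["clock"])
E
```

```text
down False True dz mm -0.1 F [-0.6  0.4  3.7]
t 23.9917
grip 45.0 45 25.0
(array([ 0.444, -0.174]), np.float64(0.76), 5)
[ 0.48023635 -0.30459826  0.11943735] (array([ 0.4808, -0.3046]), np.float64(0.6), 14) (array([ 0.4814, -0.3067]), np.float64(0.55), 15)
side tcp [ 0.4802 -0.3043] ferrule (array([ 0.4778, -0.2984]), np.float64(0.44), 6) fitting (array([ 0.4767, -0.3051]), np.float64(0.79), 1)
30.2583
```

```bash
python3 - <<'E'
from h import *
zt=place("large",(0,-.001))
if abs(env.read_state()["position"][2]-zt)<.002:
    release("large"); c=env.read_state()["position"]; env.move_straight([c[0],c[1],.25],rate=.25)
    pick("xlarge",0)
    p=env.grab_frame("side"); print(fit(p,"ferrule_large",POS["fitting_large"],.030))
    z=hover("xlarge",0); w=env.grab_frame("wrist"); cv2.imwrite("pics/wx.png",w["image"])
    print(env.read_state()["position"],fit(w,"ferrule_xlarge",POS["fitting_xlarge"],z),fit(w,"fitting_xlarge",POS["fitting_xlarge"])); check("xlarge",z,("side",)); print(env.read_state()["clock"])
E
```

```text
down False True dz mm -0.04 F [0.3 0.1 4.7]
t 33.1
grip 54.9 55 25.0
(array([ 0.4768, -0.3039]), np.float64(0.75), 4)
[ 0.60405633 -0.25998421  0.13135362] (array([ 0.605 , -0.2599]), np.float64(0.59), 7) (array([ 0.6078, -0.2637]), np.float64(0.49), 18)
side tcp [ 0.6041 -0.2599] ferrule (array([ 0.6004, -0.2557]), np.float64(0.54), 6) fitting (array([ 0.6004, -0.2574]), np.float64(0.89), 1)
40.35
```

```bash
python3 - <<'E'
from h import *
zt=place("xlarge",(0,-.0015))
if abs(env.read_state()["position"][2]-zt)<.002:
    release("xlarge"); env.goto([.3,.45,.3],[180,0,0]); env.dwell(.5)
    for c in("top","side"):
        p=env.grab_frame(c); cv2.imwrite(f"pics/end_{c}.png",p["image"])
        for s in S: print(c,s,fit(p,"ferrule_"+s,POS["fitting_"+s],FIT[s][3]/1e3),POS["fitting_"+s])
        print([(n,env.search_frame(p,n)[:1]) for n in("flange_elbow","loose_nut")])
        a=p["image"]
        a=a[90:310,130:490] if c=="top" else a[80:340,150:450]
        cv2.imwrite(f"pics/endc_{c}.png",cv2.resize(a,None,fx=2.2,fy=2.2,interpolation=cv2.INTER_CUBIC))
    print(env.read_state()["clock"])
E
```

```text
down False True dz mm 0.18 F [-0.   0.6  3.7]
t 43.25
top small (array([0.4621, 0.3206]), np.float64(0.77), 2) (0.4613, 0.3191)
top medium (array([ 0.4467, -0.1756]), np.float64(0.59), 2) (0.445, -0.1768)
top large (array([ 0.48  , -0.3057]), np.float64(0.71), 1) (0.479, -0.3053)
top xlarge (array([ 0.604, -0.262]), np.float64(0.53), 1) (0.6034, -0.2613)
[('flange_elbow', [{'xyz': [0.4543, 0.1939, 0.0211], 'score': 0.79}]), ('loose_nut', [{'xyz': [0.6092, 0.2875, 0.0255], 'score': 0.9}])]
side small (array([0.4605, 0.321 ]), np.float64(0.74), 7) (0.4613, 0.3191)
side medium (array([ 0.4438, -0.174 ]), np.float64(0.71), 5) (0.445, -0.1768)
side large (array([ 0.4777, -0.3001]), np.float64(0.84), 4) (0.479, -0.3053)
side xlarge (array([ 0.5987, -0.2543]), np.float64(0.78), 4) (0.6034, -0.2613)
[('flange_elbow', [{'xyz': [0.455, 0.2063, 0.0195], 'score': 0.77}]), ('loose_nut', [{'xyz': [0.6083, 0.2917, 0.0184], 'score': 0.74}])]
47.225
```

View pics/endc_top.png

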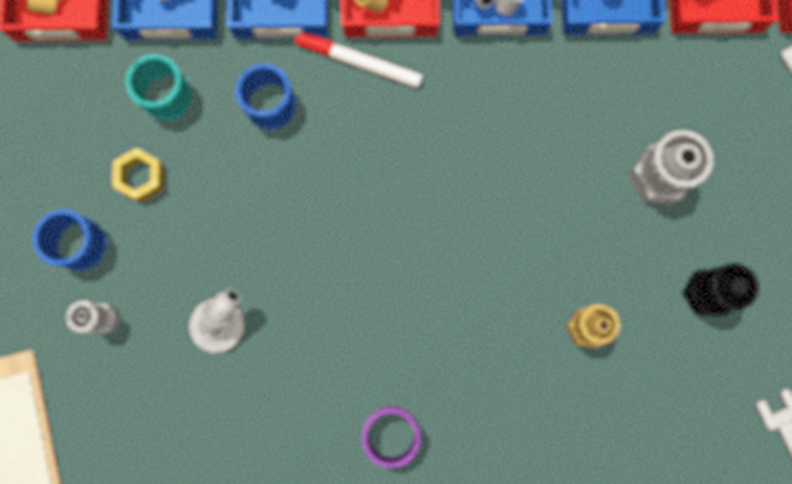

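View pics/endc_side.png

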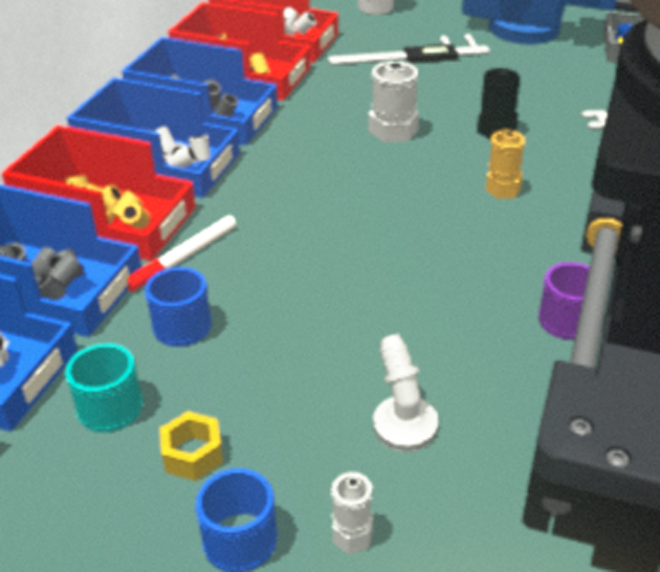

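The end pictures show all four ferrules standing upright on their fittings: small (352,510), medium (506,163), large (499,102) and xlarge (394,100) in the side crop. The elbow and the nut have not moved. I'm handing in.

```bash
python3 -c "
from workcell import env
print(env.close_job())"
```

```text
the job is handed in; nothing more can be done
None
```

All four ferrules sit upright on their own fittings' collars, the elbow and loose nut were left in place, and the job was handed in at about 47 s on the robot's clock; no verdict came back.

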